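# Spice jar out of the braai box

## Robot

A 6-joint arm with a two-finger parallel gripper is mounted at the origin on the work surface. World frame = base frame: x ahead of the robot, y to its left, z up, the work surface at z = 0. Lengths are in m, angles in degrees, forces in N, time in s.
With the tool pointing down it reaches from about 0.375 to 0.9 m from the base axis. Payload 3.1 kg.
Tool frame: the origin (TCP) lies on the centre line of the jaws, within the pads' length; the fingertips stand 17 mm ahead of it and the grasp point (between the pads) lies 2 mm behind it; z points along the fingers, y is the line along which they close (so a half turn about z gives the same grasp; the last joint's range is limited). The gripper opens to 87 mm and grips with 3 to 60 N. Pads are 19 mm wide; open, the fingers measure 117 mm over their backs; the gripper's body (75 mm by 190 mm) begins 51 mm behind the grasp point.
Start: joints at [57.611, 30.224, 82.088, -0, 67.689, -10.227], TCP at [0.236, 0.579, 0.24] pointing down, gripper open.
Joint ranges: [-176.69, 176.69], [-43.24, 126.21], [12.49, 139.97], [-82, 262], [0, 151.66], [-163.58, 163.58]. Speed limits (degrees/s): [159.86, 159.86, 180, 180, 180, 180].

## Interface

Orientations are given as a 3x3 rotation matrix whose columns are the frame's x, y, z axes.
In Python, from rig import bot, imaging, finder gives the robot as it stands. The module is installed in compiled form; this text tells all that it offers.
- The arm moves only by the tool play_rows, never from a script. Its argument "motion" is a list that holds one entry, the list of rows, each a list of 6 numbers: the shift along the tool's x, y, z in shares of 1000 mm (1.0 is 1000 mm), then the turn, a rotation vector about the tool's x, y, z in parts of the range, where 1.0 means 120 degrees. In form: [[[dx, dy, dz, wx, wy, wz], ...]]. A call has 1 to 8 rows; each row is the pose to reach, as a shift and turn from the pose commanded when the call began, along the tool's axes at that moment; what a row does not reach only later rows make up. A row lasts 1/12 s, in which the tool goes at most 41.7 mm and 7.16 degrees, less where a joint would pass 70% of its speed; a pose out of reach is approached as far as the arm can. A call with a gripper value outside its range is refused whole. "fingers" is the finger opening in m, from 0 to 0.087, set as the call begins (left out, the last holds). The fingers move at their own pace and stop on an object; the grip force is fixed at half the most. Time passes only in rows, so rows that repeat a pose let the fingers close. It gives the time, the measured TCP pose, the force, the opening and the grip force at its end, in the units of the state.
- bot.read_state(): the state, without advancing time (a new reading comes with each control period).
- imaging.capture(name): name is "scene" or "top"; returns a dict with "frame" (400x640x3 uint8, red, green, blue), "camera_matrix" (3x3 intrinsics, pixels), "k1" (the pictures are not rectified: a ray, as slopes to the right and down, at radius r is drawn at 1 + k1 r^2 times it, then the intrinsics apply), "R" (3x3) and "t" (3): a world point X has camera coordinates R X + t. Camera axes: x right, y down, z forward; pixel columns grow to the right and rows downward; lengths in m; the calibration is good to about 2 mm. A picture is of the moment at which its call begins. There is no depth.
- bot.hand_in(): hands the job in; it is judged then, once.
Trained networks look in the newest picture that a camera, given by its name, has taken for a name from the list of things; names that differ only in an ending like _2 or _b are one class to them, and where a whole thing is asked for, a point or a joint stands for the part that bears it (a point fixed in the world has none). Each returns a list of dicts, best first, with "confidence" (0 to 1); they miss things now and then, are a little off and sometimes report something else, mostly with a low value. They report only what shows in the picture. A call takes as long as a camera call. They do not tell look-alikes from the thing itself.
- finder.recognise(camera, name): "at" ([x, y, z] in m, in world coordinates, good to about 4 mm: the middle of the surface that is visible of it).
- finder.outline_of(camera, name): "pixels" (400x640 bool, what is visible of it).
The state is a dict: "time_s": time; "joint_positions": joint angles; "qvel": joint speeds; "tau": joint torques, N m; "position": TCP position; "tcp_rot": TCP orientation; "force": force on the tool from outside, world axes, zero at the start; "moment": the same for the moment, N m; "opening": opening from 0.0 (shut) to 1.0 (fully open); "grasp_force": force on a finger pad.
Only numpy, scipy, OpenCV 4.12 (cv2) and the standard library are available. Lean on these libraries where they do the work, as an engineer would, in place of code of your own. Each camera call takes 0.05 s, during which the arm holds its last target. There are 200 camera calls.

## Task

Swing the green lid of the black spice box up and right over until it stays open by itself, then lift out the amber glass jar with the red cap and stand it upright on the wooden board, setting it down rather than dropping it. Leave the lid open, the white salt tin in the box, and everything else on the ledge where it is.

Things in the scene. Friction and masses are not known exactly. Their poses are not given: they have to be found in the camera images.
- spicebox: Black plastic box under the green lid, fixed to the ledge: 160 (x) by 280 (y) by 85 mm high, walls and floor 5 mm. Origin: centre of its underside, z up. -x is its front, facing the robot; lid hinged along the +x top edge. Jar and tin stand inside on the floor, one in each y half (either way round), within 10 mm of x = 0 and 45 to 65 mm from the centre along y.
- lid (a joint): Green lid's angle, rad: 0 closed (as at the start), positive opening, front edge going up and over away from the front, to a fixed stop at 1.85. Nearly frictionless hinge: let go below about 1.52 (balance point) it falls shut, beyond that it falls open onto the stop. Lid about 0.35 kg, 160 by 280 by 10 mm thick.
- lid_hinge (a point): Point on the lid's hinge axis, midway along it: in the box frame x = 80, y = 0, z = 85.5 mm. The axis runs along the box's y.
- lid_bar (a point): Middle of the cross bar of the steel D handle that sticks out level from the closed lid's front edge: 195 mm from the hinge line, 35 mm beyond the lid edge, 5 mm above the hinge line. 10 mm round rod: bar along the box's y on two straight legs, 54 mm over their outsides, 34 mm between. Turns with the lid; its x axis points from bar to hinge, y along the hinge.
- jar: Squat amber glass spice jar, about 0.16 kg: cylinder 52 mm across and 50 mm high, with a red cap 46 mm across and 20 mm high on top (70 mm in all). Origin at the centre of its underside, z up.
- tin: White salt tin with a steel rim lid, 54 mm (lid 56 mm) across and 58 mm high, standing in the box. Stays in the box. Origin at the centre of its underside, z up.
- board: Flat wooden board, 150 by 150 mm, 18 mm thick, fixed to the ledge. Origin at the centre of its underside, so its top is 18 mm above it. The jar is to stand wholly on it.
- fork: Stainless steel meat fork lying on the ledge, 330 mm long along its x, 34 mm wide, 16 mm high. Bystander. Origin on its underside near mid-length.
- spatula: Green hard silicone spatula lying on the ledge, 310 mm long along its x, 65 mm wide, 12 mm high. Bystander. Origin on its underside near mid-length.
- oil: Green glass oil bottle, 66 mm across, 210 mm tall. Bystander. Origin at the centre of its underside.
- mug: Blue enamel-look mug, 80 mm across, 85 mm tall, handle at its +y. Bystander. Origin at the centre of its underside.
Things that resemble listed ones, but are neither listed nor needed, are in the scene too. What is meant by the board is not purple, and is the smaller of those in its own colour.

How it is judged (in metres and radians):
On the way, in this order (a step that is already met when the one before it is completed fails the run):
1. the lid lies open past its balance point, untouched (value of joint lid above 1.65 rad and contact force between each of the arm, the fingers and lid below 0.1 N), for 0.2 s.
2. the jar is lifted clear of the box by the fingers, the lid still open (z of jar in the frame of spicebox above 0.088 m and contact force between the fingers and jar above 0.2 N and value of joint lid above 1.6 rad), for 0.1 s.
At the end, for the whole second after the job is handed in: The jar stands upright (within 0.1 rad) and at rest on the board, its centre within 50 mm of the board's centre along each of the board's sides (wholly on it), released; the lid is open beyond 1.6 rad; the tin is still inside the box (x of jar in the frame of board between -0.05 and 0.05 m and y of jar in the frame of board between -0.05 and 0.05 m and z of jar in the frame of board between 0.014 and 0.022 m and angle between jar's own z axis and vertical below 0.1 rad and linear speed of jar below 0.02 m/s and contact force between the fingers and jar below 0.05 N and value of joint lid above 1.6 rad and x of tin in the frame of spicebox between -0.08 and 0.08 m and y of tin in the frame of spicebox between -0.14 and 0.14 m and z of tin in the frame of spicebox below 0.03 m); the robot touches nothing.
It fails at once if the jar is let go in the air (no finger touching it while its underside is more than 50 mm above the ledge) (height (world z) of jar above 0.05 m and contact force between the fingers and jar below 0.01 N).
It fails at once if the tin is taken out of the box (z of tin in the frame of spicebox above 0.06 m).
It fails at once if the fork, spatula, oil bottle or mug is moved by more than 50 mm (distance of any of fork, spatula, oil, mug from where it was at the start of the episode above 0.05 m).
It also fails if it takes over 59 s, if anything falls off the work surface, if the arm or the gripper's body presses on something with over 40 N, if the wrist force passes 120 N, or if a joint passes its speed limit or range.

## Working session

There is one attempt and no reset: what is moved stays moved. The work goes in short steps, Python scripts to look and compute and a tool call to move; the robot and the scene stay as the last step left them, time stands still between calls to the robot, and variables do not carry over. Pictures are saved under pics/ and viewed, at most 10 in all, crops included, and the job is handed in when it is done.

Besides the shell and the picture viewer there is one more tool, called after ">>>" by a JSON object that holds its "method" and its "body", one argument or row to a line. play_rows: Moves the arm, as the interface text tells. Its arguments: {"type":"object","properties":{"motion":{"type":"array"},"fingers":{"type":"number"}},"required":["motion"]}

```bash
mkdir -p pics
cat > h.py <<'E'
import numpy as np, cv2
from rig import bot, imaging, finder
def cap(n,save=None):
    c=imaging.capture(n)
    if save: cv2.imwrite('pics/'+save,c['frame'][:,:,::-1])
    return c
def proj(c,X):
    X=np.atleast_2d(X)@np.array(c['R']).T+np.array(c['t'])
    s=X[:,:2]/X[:,2:]; r2=(s**2).sum(1,keepdims=True); s=s*(1+c['k1']*r2)
    K=np.array(c['camera_matrix']); return s@K[:2,:2].T+K[:2,2]
def ray(c,uv):
    K=np.array(c['camera_matrix']); uv=np.atleast_2d(np.array(uv,float))
    d=(uv-K[:2,2])@np.linalg.inv(K[:2,:2]).T; s=d.copy()
    for _ in range(20): s=d/(1+c['k1']*(s**2).sum(1,keepdims=True))
    R=np.array(c['R']); v=np.c_[s,np.ones(len(s))]@R
    return -R.T@np.array(c['t']), v/np.linalg.norm(v,axis=1,keepdims=True)
def atz(c,uv,z):
    o,v=ray(c,uv); return o+v*((z-o[2])/v[:,2:])
def tri(c1,u1,c2,u2):
    o1,a=ray(c1,u1);o2,b=ray(c2,u2);a=a[0];b=b[0]
    s=np.linalg.lstsq(np.c_[a,-b],o2-o1,rcond=None)[0]
    p,q=o1+s[0]*a,o2+s[1]*b; return (p+q)/2,np.linalg.norm(p-q)
E
cat > a.py <<'E'
from h import *
np.set_printoptions(precision=4,suppress=True)
print(bot.read_state())
for n in ['scene','top']:
    c=cap(n,n+'0.png'); o,_=ray(c,[320,200]); print(n,o,c['camera_matrix'],c['k1'])
    for k in ['spicebox','lid','lid_bar','board','fork','spatula','oil','mug','jar']:
        for d in finder.recognise(n,k)[:4]: print(n,k,np.array(d['at']),round(d['confidence'],2),proj(c,d['at'])[0].round())
E
python3 a.py
```

```text
{'time_s': 0.0, 'joint_positions': array([ 57.6098,  30.2799,  82.1564,  -0.0005,  67.6869, -10.2278]), 'qvel': array([ 0.0039,  0.011 ,  0.0903, -0.0309, -0.0417, -0.0347]), 'tau': array([  0.0012, -44.005 , -17.6588,   0.0634,   0.0584,  -0.0002]), 'position': array([0.2354, 0.5782, 0.2386]), 'tcp_rot': array([[-0.9261,  0.3772, -0.0011],
       [ 0.3772,  0.9261, -0.0018],
       [ 0.0004, -0.0021, -1.    ]]), 'force': array([ 0.8009,  0.304 , -0.5432]), 'moment': array([-0.0207,  0.0108, -0.0079]), 'grasp_force': 0.0, 'opening': 0.9946325272374636}
scene [ 1.3222 -0.6636  0.7916] [[452.9863   0.     311.0824]
 [  0.     452.9863 211.1191]
 [  0.       0.       1.    ]] -0.08609173516862242
scene spicebox [0.5901 0.1566 0.0889] 0.57 [382. 206.]
scene lid [0.5567 0.1804 0.095 ] 0.79 [379. 197.]
scene lid [0.6362 0.4159 0.0998] 0.27 [451. 180.]
scene lid_bar [0.5572 0.1791 0.0949] 0.83 [379. 197.]
scene board [0.282  0.2217 0.0224] 0.98 [329. 179.]
scene board [ 0.3411 -0.2382  0.0205] 0.92 [220. 240.]
scene board [ 0.5922 -0.1757  0.012 ] 0.63 [290. 278.]
scene fork [ 0.3675 -0.466
[... 302 characters left out ...]
 [  0.     458.1822 196.5767]
 [  0.       0.       1.    ]] 0.01872906317824893
top spicebox [0.5405 0.1928 0.0973] 0.95 [269. 172.]
top spicebox [ 0.6495 -0.4577  0.0393] 0.65 [467. 141.]
top lid [0.5483 0.1908 0.0967] 0.91 [270. 170.]
top lid_bar [0.5454 0.1961 0.1008] 0.89 [268. 171.]
top lid_bar [0.4248 0.4601 0.0115] 0.24 [193. 211.]
top board [0.2791 0.235  0.0172] 0.95 [259. 255.]
top board [ 0.5814 -0.1727  0.0207] 0.94 [381. 163.]
top board [ 0.3142 -0.2275  0.0252] 0.55 [399. 243.]
top fork [ 0.3407 -0.4717  0.013 ] 0.95 [473. 235.]
top spatula [0.4232 0.4631 0.0102] 0.76 [193. 212.]
top oil [0.6091 0.4215 0.1361] 0.96 [195. 149.]
top mug [ 0.6497 -0.4549  0.0375] 0.67 [466. 142.]
```

View pics/scene0.png

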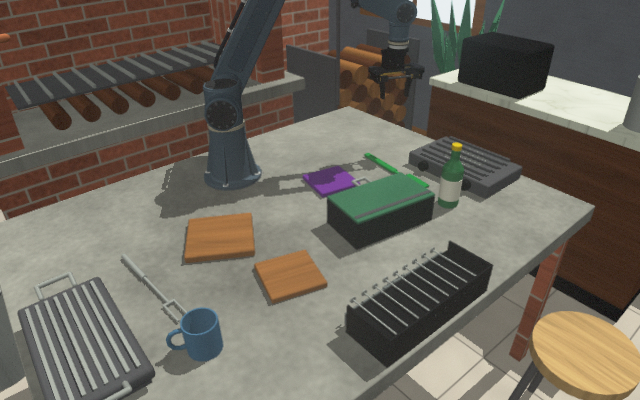

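View pics/top0.png

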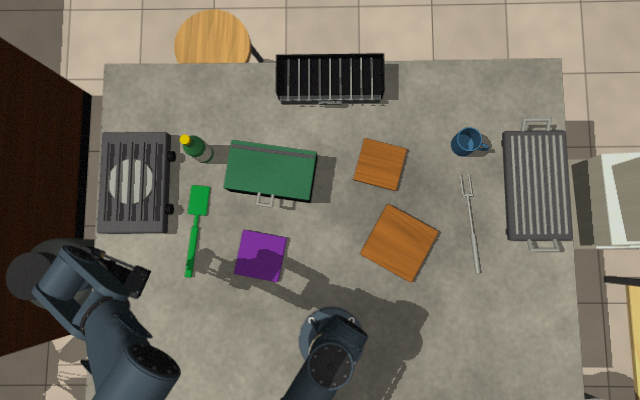

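The scene view shows the green-lidded box (380,205), its handle hidden. The top view shows the lid (270,170) with the D handle at (266,200), and the small wooden board at (381,163), which is the target. The other wooden board, at (399,243), is larger, and the one at (260,255) is purple.

```bash
cat > b.py <<'E'
from h import *
from scipy.optimize import least_squares
np.set_printoptions(precision=4,suppress=True)
c=cap('top'); s=cap('scene')
def quad(m):
    m=m.astype(np.uint8); m=cv2.morphologyEx(m,cv2.MORPH_OPEN,np.ones((7,7),np.uint8))
    k=max(cv2.findContours(m,0,2)[0],key=cv2.contourArea)
    return cv2.boxPoints(cv2.minAreaRect(k)),cv2.approxPolyDP(k,5,True)[:,0]
for d in finder.outline_of('top','board'):
    q,a=quad(d['pixels']); P=atz(c,q,.018); print('board',d['confidence'],P[:,:2].mean(0),np.linalg.norm(P[1]-P[0]),np.linalg.norm(P[2]-P[1]),np.degrees(np.arctan2(*(P[1]-P[0])[1::-1])), a.tolist())
for d in finder.outline_of('scene','board'):
    q,a=quad(d['pixels']); P=atz(s,a,.018); print('board scene',P[:,:2].mean(0),P.tolist())
for n,cc in (('top',c),('scene',s)):
  for nm in ('lid','spicebox'):
    for d in finder.outline_of(n,nm)[:1]:
        q,a=quad(d['pixels']); P=atz(cc,a,.0955); print(nm,n,d['confidence'],a.tolist(),P[:,:2].tolist())
        q2=atz(cc,q,.0955);print(q2[:,:2].mean(0),np.linalg.norm(q2[1]-q2[0]),np.linalg.norm(q2[2]-q2[1]))
f=c['frame'][125:225,205:345,::-1]; cv2.imwrite('pics/lidcrop.png',cv2.resize(f,None,fx=5,fy=5,interpolation=cv2.INTER_CUBIC))
E
python3 b.py
```

```text
board 0.84 [ 0.5803 -0.1694] 0.1533063688209055 0.15140730260956972 -15.051040013927365 [[364, 139], [355, 180], [396, 188], [405, 149]]
board 0.83 [0.2772 0.2333] 0.1510283108239725 0.15685388984227533 -10.33172053420034 [[243, 230], [235, 273], [277, 280], [285, 237]]
board 0.72 [ 0.3176 -0.2276] 0.19623222606751153 0.2002942912431874 -29.053408429548302 [[386, 206], [362, 255], [413, 279], [436, 229]]
board scene [0.2908 0.2376] [[0.19935165016748324, 0.18503149496980842, 0.018000000000000016], [0.3434832794823389, 0.13452985006762008, 0.018000000000000016], [0.3670246681145999, 0.250530931875691, 0.018000000000000016], [0.31113922573380215, 0.3024949195989346, 0.018000000000000016], [0.23320794179489224, 0.31554801354114326, 0.018000000000000016]]
board scene [ 0.3229 -0.2297] [[0.2838150178351526, -0.09743937825413096, 0.018000000000000016], [0.18685297825706515, -0.2613768309031097, 0.018000000000000016], [0.3617365203193442, -0.358087968479405, 0.018000000000000016], [0.4591760505358199, -0.20172894995152613, 0.018000000000000127]]
board scene [ 0.5864 -0.1727] [[0.53699488950
[... 1052 characters left out ...]
[0.4816633702834764, 0.0588082918965005], [0.6198555626817569, 0.05683680399445823], [0.6507122716907221, 0.2635671268264924]]
[0.5489 0.2006] 0.3658981669245453 0.23221263538934894
spicebox scene 0.87 [[434, 193], [403, 174], [357, 178], [327, 198], [327, 220], [353, 246], [363, 247], [429, 221]] [[0.6466421021974811, 0.31874755123573395], [0.5085743424477277, 0.33694943740159067], [0.432112287758984, 0.20872879531377841], [0.4615710088880606, 0.06070021796017733], [0.5479690212088267, -0.012457035806263339], [0.6775197782171564, -0.03714599591085044], [0.69660612631145, -0.021020562360781314], [0.7303099319440832, 0.19274778836600082]]
[0.574  0.1739] 0.4337376703546759 0.38250191938586786
```

View pics/lidcrop.png

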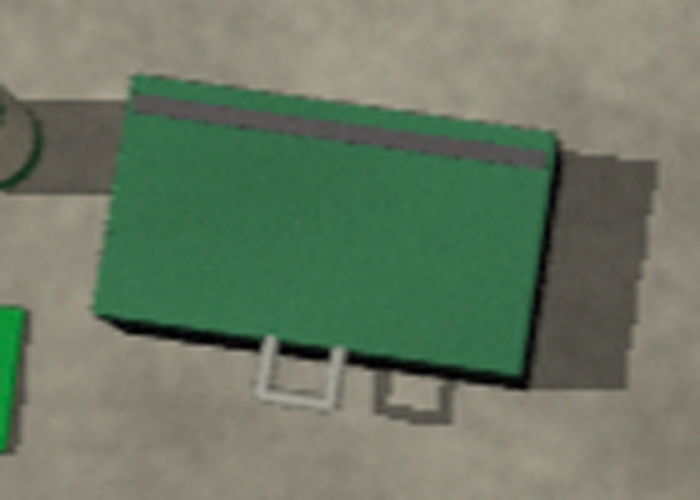

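```bash
cat > c.py <<'E'
from h import *
from scipy.optimize import least_squares
np.set_printoptions(precision=4,suppress=True)
c=cap('top'); s=cap('scene')
crop=lambda x,y:(205+(x+.5)/5-.5,125+(y+.5)/5-.5)
topc=np.array([crop(132,75),crop(556,132),crop(526,378),crop(93,312)])
bar=np.array(crop(298,403)); legs=[crop(262,398),crop(334,405)]
P=atz(c,topc,.0955); print('lid corners',P[:,:2],[np.linalg.norm(P[i]-P[(i+1)%4]) for i in range(4)])
print('bar',atz(c,bar,.0905),atz(c,legs,.0905))
L=np.array([[.08,.14],[.08,-.14],[-.08,-.14],[-.08,.14]])
def W(p,z,l): 
    a=p[2];R=np.array([[np.cos(a),-np.sin(a)],[np.sin(a),np.cos(a)]])
    return np.c_[l@R.T+p[:2],np.full(len(l),z)]
r=least_squares(lambda p:(proj(c,W(p,.0955,L))-topc).ravel(),[.55,.19,-.12]); print('box',r.x,np.degrees(r.x[2]),r.fun)
print('bar by model',W(r.x,.0905,np.array([[-.115,0]])))
print('scene proj', proj(s,W(r.x,.0955,L)))
f=s['frame'].copy(); 
for u in proj(s,W(r.x,.0955,L)): cv2.circle(f,tuple(int(round(v*16)) for v in u),16,(255,0,0),-1,cv2.LINE_AA,4)
cv2.imwrite('pics/sc.png',cv2.resize(f[150:260,310:450,::-1],None,fx=5,fy=5,interpolation=cv2.INTER_CUBIC))
E
python3 c.py
```

```text
lid corners [[0.6493 0.3185]
 [0.6095 0.0437]
 [0.4502 0.063 ]
 [0.4945 0.3404]] [np.float64(0.2777011941055299), np.float64(0.16042459870581743), np.float64(0.28094699728027733), np.float64(0.156427153816342)]
bar [[0.4356 0.209  0.0905]] [[0.439  0.2321 0.0905]
 [0.4342 0.1859 0.0905]]
box [ 0.5509  0.1914 -0.1462] -8.374948223365479 [ 0.0864 -0.3257  0.7609 -0.0601 -0.4801 -0.3529 -0.36    0.7255]
bar by model [[0.4371 0.2081 0.0905]]
scene proj [[434.9025 193.5616]
 [357.1367 222.5131]
 [325.7384 196.1651]
 [400.0868 171.6747]]
```

View pics/sc.png

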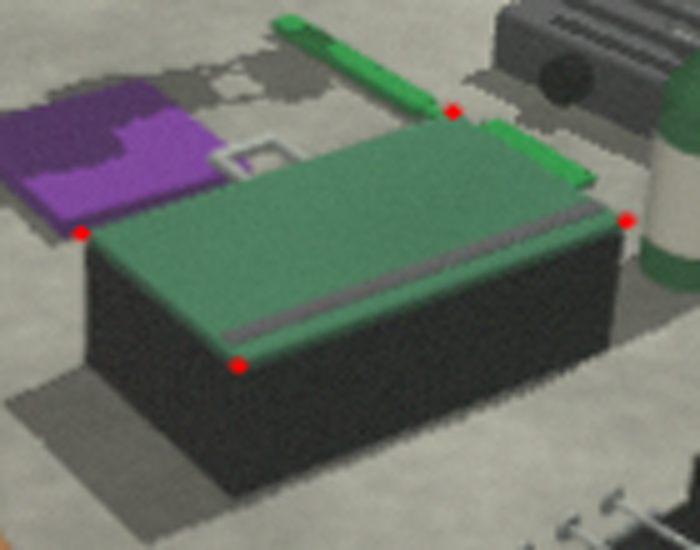

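```bash
cat >> h.py <<'E'
from scipy.spatial.transform import Rotation as Ro
A=-0.1462; BX=np.array([np.cos(A),np.sin(A),0]); BY=np.array([-np.sin(A),np.cos(A),0]); B0=np.array([.5509,.1914,0]); HG=B0+.08*BX+[0,0,.0855]
def down(yaw): # closing line along yaw (rad)
    y=np.array([np.cos(yaw),np.sin(yaw),0]); z=np.array([0,0,-1.]); return np.c_[np.cross(y,z),y,z]
def delta(p,R=None):
    s=bot.read_state(); R0=np.array(s['tcp_rot']); R=R0 if R is None else R
    w=Ro.from_matrix(R0.T@R).as_rotvec(degrees=True); d=R0.T@(np.array(p)-s['position'])
    return d.round(4).tolist()+w.round(2).tolist()
def barpos(th): # bar centre at lid angle
    return HG+BX*(-.195*np.cos(th)-(-.005)*np.sin(th)*1)+np.array([0,0,1])*(.195*np.sin(th)+.005*np.cos(th))
E
python3 - <<'E'
from h import *
np.set_printoptions(precision=4,suppress=True)
c=cap('top'); s=cap('scene')
print(tri(c,[264.2,205.2],s,[357.6,179.0]))
print(barpos(0),barpos(1.7),HG)
b=barpos(0); print(delta([b[0],b[1],.2],down(A)))
E
```

```text
(array([0.4353, 0.2085, 0.0934]), np.float64(0.00011371884970417826))
[0.4371 0.2082 0.0905] [0.6598 0.1754 0.2782] [0.63   0.1797 0.0855]
[-0.3264, -0.2673, 0.0395, -0.0, -0.0, 76.21]
```

Units first: turns go in shares of 120 degrees. So 56 degrees / 120 = 0.4667.

>>> {"method": "play_rows", "body": {
  "motion": [
    [[-0.03, -0.025, 0, 0, 0, 0.0583], [-0.06, -0.05, 0, 0, 0, 0.1167], [-0.09, -0.075, 0.005, 0, 0, 0.175], [-0.12, -0.1, 0.01, 0, 0, 0.2333], [-0.15, -0.125, 0.015, 0, 0, 0.2917], [-0.18, -0.15, 0.02, 0, 0, 0.35], [-0.21, -0.175, 0.025, 0, 0, 0.4083], [-0.24, -0.2, 0.03, 0, 0, 0.4667]]
  ],
  "fingers": 0.024
}}

```text
time_s: 2.27
position: [0.3832, 0.3015, 0.2097]
tcp_rot: [[-0.2, 0.98, 0.001], [0.98, 0.2, 0.0], [0.0, 0.001, -1.0]]
force: [0.4, 0.2, 0.8]
opening: 0.48
grasp_force: 0.0
```

Run:
```python
from h import *
print(delta([.436,.2085,.2],down(A)))
```

```text
[-0.1017, 0.0331, 0.0097, 0.05, -0.02, 19.89]
```

In the tool's units: 19.9 degrees / 120 = 0.1658.

>>> {"method": "play_rows", "body": {
  "motion": [
    [[-0.034, 0.011, 0.003, 0, 0, 0.055], [-0.068, 0.022, 0.006, 0, 0, 0.11], [-0.1017, 0.033, 0.01, 0, 0, 0.1658], [-0.1017, 0.033, 0.01, 0, 0, 0.1658], [-0.1017, 0.033, 0.01, 0, 0, 0.1658]]
  ]
}}

```text
time_s: 2.68
position: [0.4368, 0.2088, 0.1995]
tcp_rot: [[0.144, 0.99, 0.0], [0.99, -0.144, 0.0], [0.0, -0.0, -1.0]]
force: [0.2, -0.3, 0.4]
opening: 0.282
grasp_force: 0.0
```

Run:
```python
from h import *
print(delta([.436,.2085,.089],down(A)),bot.read_state()['opening'])
```

```text
[-0.0005, -0.0007, 0.1105, -0.0, -0.02, 0.11] 0.2819460899270162
```

>>> {"method": "play_rows", "body": {
  "motion": [
    [[0, 0, 0.03, 0, 0, 0], [0, 0, 0.05, 0, 0, 0], [0, 0, 0.07, 0, 0, 0], [0, 0, 0.085, 0, 0, 0], [0, 0, 0.1, 0, 0, 0], [0, 0, 0.11, 0, 0, 0], [0, 0, 0.11, 0, 0, 0]]
  ]
}}

```text
time_s: 3.27
position: [0.4336, 0.2114, 0.088]
tcp_rot: [[0.137, 0.991, -0.004], [0.991, -0.137, -0.001], [-0.001, -0.004, -1.0]]
force: [-0.8, -1.0, 0.4]
opening: 0.274
grasp_force: 0.0
```

>>> {"method": "play_rows", "body": {
  "motion": [
    [[0, 0, 0, 0, 0, 0], [0, 0, 0, 0, 0, 0], [0, 0, 0, 0, 0, 0], [0, 0, 0, 0, 0, 0]]
  ],
  "fingers": 0.0
}}

```text
time_s: 3.6
position: [0.4356, 0.2109, 0.0904]
tcp_rot: [[0.14, 0.99, 0.001], [0.99, -0.14, 0.001], [0.001, 0.001, -1.0]]
force: [-1.0, 2.9, 1.7]
opening: 0.104
grasp_force: 30.0
```

Run:
```python
from h import *
s=bot.read_state(); print(s['opening']*.087,s['grasp_force'],s['position'],s['force'])
p0=s['position']; R0=np.array(s['tcp_rot'])
for th in np.arange(.1,1.86,.1): print(round(th,2),(R0.T@(barpos(th)-barpos(0))).round(3))
```

```text
0.009085984860005638 30.0093412399292 [0.43561784 0.2109358  0.09037559] [-1.03874874  2.93302434  1.65027239]
0.1 [ 0.     0.001 -0.019]
0.2 [ 0.     0.005 -0.039]
0.3 [ 0.     0.01  -0.057]
0.4 [-0.     0.017 -0.076]
0.5 [-0.     0.026 -0.093]
0.6 [-0.     0.037 -0.109]
0.7 [-0.     0.049 -0.124]
0.8 [-0.     0.063 -0.138]
0.9 [-0.     0.078 -0.151]
1.0 [-0.     0.094 -0.162]
1.1 [-0.     0.111 -0.171]
1.2 [-0.001  0.129 -0.178]
1.3 [-0.001  0.148 -0.184]
1.4 [-0.001  0.167 -0.188]
1.5 [-0.001  0.186 -0.19 ]
1.6 [-0.001  0.206 -0.19 ]
1.7 [-0.001  0.225 -0.188]
1.8 [-0.001  0.244 -0.184]
```

>>> {"method": "play_rows", "body": {
  "motion": [
    [[0, 0, -0.01, 0, 0, 0], [0, 0.003, -0.028, 0, 0, 0], [0, 0.007, -0.048, 0, 0, 0], [0, 0.013, -0.067, 0, 0, 0], [0, 0.021, -0.085, 0, 0, 0], [0, 0.031, -0.101, 0, 0, 0], [0, 0.043, -0.117, 0, 0, 0], [0, 0.049, -0.124, 0, 0, 0]]
  ]
}}

```text
time_s: 4.27
position: [0.4823, 0.2039, 0.2156]
tcp_rot: [[0.141, 0.99, -0.004], [0.99, -0.141, 0.001], [0.001, -0.005, -1.0]]
force: [-6.1, 3.1, 2.0]
opening: 0.103
grasp_force: 30.0
```

Run:
```python
from h import *
cap('scene','lift.png')
s=bot.read_state(); print(s['opening']*.087,s['grasp_force'],s['position'],s['force'],s['moment'])
print(barpos(.7)); R0=np.array(s['tcp_rot'])
for th in np.arange(.8,1.86,.1): print(round(th,2),(R0.T@(barpos(th)-barpos(.7))).round(3))
```

```text
0.008900841174638815 30.01827299594879 [0.48294062 0.20378214 0.21627939] [-6.73591718  2.89345853  5.97306864] [ 0.29811207  1.55796845 -0.06556844]
[0.48568014 0.20100367 0.21494666]
0.8 [-0.     0.014 -0.014]
0.9 [-0.     0.029 -0.027]
1.0 [-0.     0.045 -0.038]
1.1 [-0.     0.062 -0.047]
1.2 [-0.     0.08  -0.054]
1.3 [-0.     0.098 -0.06 ]
1.4 [-0.     0.117 -0.064]
1.5 [-0.001  0.137 -0.066]
1.6 [-0.001  0.156 -0.066]
1.7 [-0.001  0.176 -0.064]
1.8 [-0.001  0.195 -0.06 ]
```

View pics/lift.png

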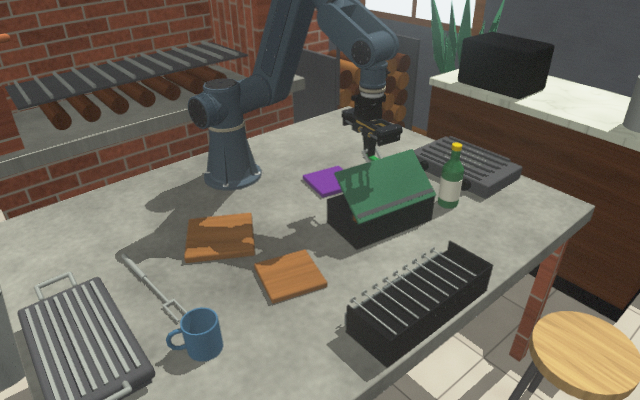

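The lid is raised to about 40° at (385,185), with the gripper holding the bar at (375,150). I'll continue along the arc.

>>> {"method": "play_rows", "body": {
  "motion": [
    [[0, 0.014, -0.014, 0, 0, 0], [0, 0.029, -0.027, 0, 0, 0], [0, 0.045, -0.038, 0, 0, 0], [0, 0.062, -0.047, 0, 0, 0], [0, 0.08, -0.054, 0, 0, 0], [0, 0.098, -0.06, 0, 0, 0], [0, 0.117, -0.064, 0, 0, 0], [0, 0.13, -0.066, 0, 0, 0]]
  ]
}}

```text
time_s: 4.98
position: [0.6139, 0.1841, 0.2812]
tcp_rot: [[0.141, 0.99, 0.001], [0.99, -0.141, -0.001], [-0.001, 0.001, -1.0]]
force: [-2.1, -1.1, 1.0]
opening: 0.106
grasp_force: 30.0
```

Run:
```python
from h import *
s=bot.read_state(); print(s['opening']*.087,s['grasp_force'],s['position'],s['force'],s['moment'])
for th in (1.4,1.5,1.6,1.7,1.8): print(th,barpos(th),delta(barpos(th)))
```

```text
0.009252883580209481 29.992809891700745 [0.61387845 0.18405706 0.28122179] [-2.08736426 -1.10645437  0.9685489 ] [-0.35346684  0.51640903 -0.04290394]
1.4 [0.60213122 0.18385617 0.27851253] [-0.0018, -0.0116, 0.0027, 0.0, 0.0, 0.0]
1.5 [0.62133421 0.18102852 0.28036521] [-0.0019, 0.0078, 0.0009, 0.0, 0.0, 0.0]
1.6 [0.64062426 0.17818805 0.28027085] [-0.002, 0.0273, 0.001, 0.0, 0.0, 0.0]
1.7 [0.65980861 0.17536314 0.27823042] [-0.0021, 0.0467, 0.0031, 0.0, 0.0, 0.0]
1.8 [0.6786956  0.17258202 0.27426428] [-0.0022, 0.0658, 0.0071, 0.0, 0.0, 0.0]
```

>>> {"method": "play_rows", "body": {
  "motion": [
    [[0, 0.012, 0, 0, 0, 0], [0, 0.026, 0.001, 0, 0, 0], [0, 0.04, 0.002, 0, 0, 0], [0, 0.052, 0.004, 0, 0, 0], [0, 0.06, 0.005, 0, 0, 0], [0, 0.06, 0.005, 0, 0, 0]]
  ]
}}

```text
time_s: 5.48
position: [0.6739, 0.1751, 0.2749]
tcp_rot: [[0.141, 0.99, 0.002], [0.99, -0.141, -0.002], [-0.002, 0.002, -1.0]]
force: [-0.4, -4.5, 3.7]
opening: 0.102
grasp_force: 30.0
```

>>> {"method": "play_rows", "body": {
  "motion": [
    [[0, 0, 0, 0, 0, 0], [0, 0, 0, 0, 0, 0], [0, 0, 0, 0, 0, 0], [0, 0, -0.005, 0, 0, 0], [0, 0, -0.02, 0, 0, 0], [0, 0, -0.04, 0, 0, 0], [0, 0, -0.06, 0, 0, 0], [0, 0, -0.06, 0, 0, 0]]
  ],
  "fingers": 0.06
}}

```text
time_s: 6.15
position: [0.6741, 0.1778, 0.3401]
tcp_rot: [[0.139, 0.99, 0.009], [0.99, -0.139, 0.002], [0.003, 0.009, -1.0]]
force: [0.9, 0.0, 1.9]
opening: 0.621
grasp_force: 0.0
```

```bash
cat > d.py <<'E'
from h import *
np.set_printoptions(precision=4,suppress=True)
c=cap('top','open_t.png'); s=cap('scene','open_s.png')
for n,cc in (('top',c),('scene',s)):
    for k in ('jar','tin'):
        for d in finder.recognise(n,k)[:3]: print(n,k,np.array(d['at']),round(d['confidence'],2),proj(cc,d['at'])[0])
im=np.hstack([cv2.resize(c['frame'][110:230,190:340],(400,320)),cv2.resize(s['frame'][90:250,290:490],(400,320))])
cv2.imwrite('pics/open.png',im[:,:,::-1])
E
python3 d.py
```

```text
top jar [0.5278 0.1294 0.0755] 0.48 [289.6963 177.2472]
scene jar [ 0.3691 -0.4663  0.0171] 0.7 [148.3623 279.753 ]
scene jar [0.5344 0.1173 0.0683] 0.48 [358.0635 209.241 ]
```

View pics/open.png

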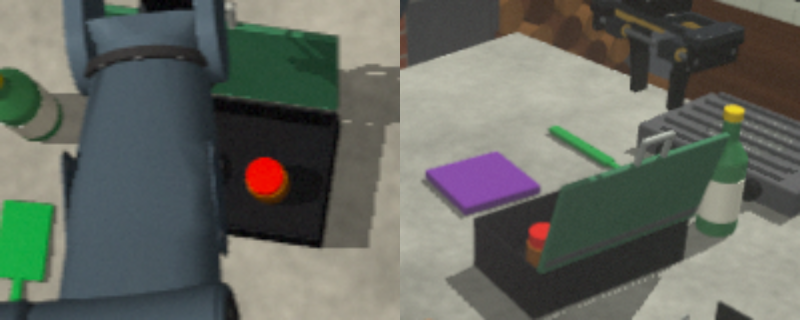

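The lid rests open on its stop, untouched. The jar's red cap is at top pixel (289,177), in the -y half, and at about (361,205) in the scene view, where the lid partly hides it.

```bash
cat > e.py <<'E'
from h import *
np.set_printoptions(precision=4,suppress=True)
c=cap('top'); s=cap('scene')
def red(cc,box):
    f=cc['frame'].astype(int); m=(f[...,0]>110)&(f[...,1]<60)&(f[...,2]<60); k=np.zeros_like(m); k[box[0]:box[1],box[2]:box[3]]=1
    return np.argwhere(m&k)[:,::-1]
a=red(c,(150,200,270,310)); b=red(s,(190,230,340,380))
(tc,tr)=cv2.minEnclosingCircle(a.astype(np.float32)); print('top red',len(a),tc,tr,a.mean(0)); print('scene red',len(b),b.min(0),b.max(0))
for z in (.065,.075): 
    P=atz(c,[tc],z)[0]; print(z,P, 'box', (P-B0)@BX,(P-B0)@BY)
t=np.linspace(0,6.28,60)
for z in (.065,.07,.075,.08,.085):
    P=atz(c,[tc],z)[0]; E=P+np.c_[.023*np.cos(t),.023*np.sin(t),0*t]; q=proj(s,E); print(z,q.min(0),q.max(0), proj(c,E).min(0),proj(c,E).max(0))
print(a.min(0),a.max(0))
P=atz(c,[tc],.075)[0]; print(delta([P[0],P[1],.34],down(A-np.pi/2)),delta([P[0],P[1],.34],down(A+np.pi/2)),bot.read_state()['joint_positions'])
E
python3 e.py
```

```text
top red 173 (289.3653869628906, 175.48077392578125) 7.784406661987305 [289.052  175.7052]
scene red 91 [354 201] [364 213]
0.065 [0.5354 0.1316 0.065 ] box -0.006650264025071805 -0.06146609969394999
0.075 [0.5337 0.1306 0.075 ] box -0.008155711658866468 -0.06270024461539182
0.065 [353.9255 204.3601] [369.6724 212.9309] [282.3476 168.548 ] [296.3842 182.4303]
0.07 [353.6526 202.8838] [369.4281 211.4274] [282.3238 168.5245] [296.408  182.4539]
0.075 [353.3786 201.4022] [369.1828 209.9183] [282.2998 168.5009] [296.432  182.4777]
0.08 [353.1034 199.9151] [368.9365 208.4034] [282.2756 168.4771] [296.4562 182.5017]
0.085 [352.8272 198.4226] [368.6891 206.8827] [282.2513 168.4531] [296.4805 182.5259]
[282 169] [297 183]
[-0.0651, -0.1303, -0.0065, -0.09, 0.14, 90.32] [-0.0651, -0.1303, -0.0065, -0.14, -0.09, -89.68] [ 5.5458 31.6315 64.1923  0.0054 84.3225 13.6053]
```

In the tool's units: -52 degrees / 120 = -0.4333.

>>> {"method": "play_rows", "body": {
  "motion": [
    [[-0.008, -0.016, 0, 0, 0, -0.0542], [-0.016, -0.032, 0, 0, 0, -0.1083], [-0.024, -0.048, 0, 0, 0, -0.1625], [-0.032, -0.064, 0, 0, 0, -0.2167], [-0.04, -0.08, 0, 0, 0, -0.2708], [-0.048, -0.096, 0, 0, 0, -0.325], [-0.056, -0.112, 0, 0, 0, -0.3792], [-0.065, -0.13, 0, 0, 0, -0.4333]]
  ],
  "fingers": 0.068
}}

```text
time_s: 7.22
position: [0.5337, 0.1304, 0.334]
tcp_rot: [[-0.698, 0.716, -0.001], [0.716, 0.698, 0.0], [0.0, -0.0, -1.0]]
force: [0.3, 0.0, -0.2]
opening: 0.782
grasp_force: 0.0
```

Run:
```python
from h import *
print(delta([.5345,.1312,.2],down(A+np.pi/2)),bot.read_state()['joint_positions'])
```

```text
[-0.0, 0.0012, 0.134, -0.01, -0.03, -37.37] [ 2.07030883e+00  1.86322920e+01  8.59309708e+01  5.92722415e-03
  7.54727068e+01 -4.21877272e+01]
```

In the tool's units: -37.4 degrees / 120 = -0.3117.

>>> {"method": "play_rows", "body": {
  "motion": [
    [[0, 0.001, 0.02, 0, 0, -0.0525], [0, 0.001, 0.04, 0, 0, -0.105], [0, 0.001, 0.06, 0, 0, -0.1575], [0, 0.001, 0.085, 0, 0, -0.21], [0, 0.001, 0.11, 0, 0, -0.2625], [0, 0.001, 0.134, 0, 0, -0.3117], [0, 0.001, 0.134, 0, 0, -0.3117], [0, 0.001, 0.134, 0, 0, -0.3117]]
  ]
}}

```text
time_s: 7.88
position: [0.5343, 0.1313, 0.1994]
tcp_rot: [[-0.988, 0.153, -0.004], [0.153, 0.988, -0.0], [0.004, -0.001, -1.0]]
force: [-0.5, -0.0, 0.1]
opening: 0.782
grasp_force: 0.0
```

Run:
```python
from h import *
s=bot.read_state();print(delta([.5345,.1312,.04],down(A+np.pi/2)),s['joint_positions'],s['opening'])
```

```text
[-0.0008, 0.0001, 0.1594, -0.04, -0.21, -0.45] [ 2.16213690e+00  2.75555275e+01  9.51451483e+01  4.74321985e-03
  5.75162876e+01 -7.90145699e+01] 0.7815064183631041
```

>>> {"method": "play_rows", "body": {
  "motion": [
    [[0, 0, 0.03, 0, 0, 0], [0, 0, 0.06, 0, 0, 0], [0, 0, 0.085, 0, 0, 0], [0, 0, 0.105, 0, 0, 0], [0, 0, 0.125, 0, 0, 0], [0, 0, 0.14, 0, 0, 0], [0, 0, 0.152, 0, 0, 0], [0, 0, 0.159, 0, 0, 0]]
  ]
}}

```text
time_s: 8.55
position: [0.5363, 0.1314, 0.0415]
tcp_rot: [[-0.988, 0.152, 0.002], [0.152, 0.988, 0.0], [-0.001, 0.0, -1.0]]
force: [0.6, -0.2, 0.1]
opening: 0.782
grasp_force: 0.0
```

>>> {"method": "play_rows", "body": {
  "motion": [
    [[0, 0, 0, 0, 0, 0], [0, 0, 0, 0, 0, 0], [0, 0, 0, 0, 0, 0], [0, 0, 0, 0, 0, 0], [0, 0, 0, 0, 0, 0]]
  ],
  "fingers": 0.03
}}

```text
time_s: 8.97
position: [0.5362, 0.1315, 0.0426]
tcp_rot: [[-0.989, 0.151, 0.003], [0.151, 0.989, 0.0], [-0.002, 0.001, -1.0]]
force: [-0.0, 1.4, 2.5]
opening: 0.589
grasp_force: 30.0
```

>>> {"method": "play_rows", "body": {
  "motion": [
    [[0, 0, -0.01, 0, 0, 0], [0, 0, -0.03, 0, 0, 0], [0, 0, -0.05, 0, 0, 0], [0, 0, -0.075, 0, 0, 0], [0, 0, -0.1, 0, 0, 0], [0, 0, -0.12, 0, 0, 0], [0, 0, -0.14, 0, 0, 0], [0, 0, -0.15, 0, 0, 0]]
  ]
}}

```text
time_s: 9.63
position: [0.5359, 0.1314, 0.1946]
tcp_rot: [[-0.989, 0.151, 0.004], [0.151, 0.989, -0.0], [-0.004, 0.001, -1.0]]
force: [0.3, -0.2, -1.7]
opening: 0.593
grasp_force: 30.0
```

Run:
```python
from h import *
c=cap('scene','jarup.png'); t=cap('top'); s=bot.read_state()
print(s['grasp_force'],s['opening'],s['position'],s['force'])
f=c['frame'].astype(int); m=(f[...,0]>110)&(f[...,1]<60)&(f[...,2]<60); a=np.argwhere(m[100:230,300:420]); print(len(a),a.min(0)+[100,300],a.max(0)+[100,300])
tt=np.linspace(0,6.28,60); p=s['position']
for z in (.21,.22,.23): 
  q=proj(c,np.c_[p[0]+.023*np.cos(tt),p[1]+.023*np.sin(tt),0*tt+z]);print(z,q.min(0),q.max(0))
print(delta([.583,-.171,.19]),bot.read_state()['time_s'])
cv2.imwrite('pics/ju.png',cv2.resize(c['frame'][80:260,260:480,::-1],(660,540)))
```

```text
29.998976360075176 0.5885979623081182 [0.53625306 0.13137594 0.19379188] [ 1.05066906  0.01365733 -1.96453636]
123 [156 358] [167 370]
0.21 [355.52583181 160.82462072] [372.28107102 168.57498888]
0.22 [355.62886474 157.61557948] [372.45663531 165.29708426]
0.23 [355.73238155 154.379832  ] [372.63315542 161.99081179]
[-0.0917, -0.2919, 0.004, 0.0, 0.0, 0.0] 9.7333
```

View pics/ju.png

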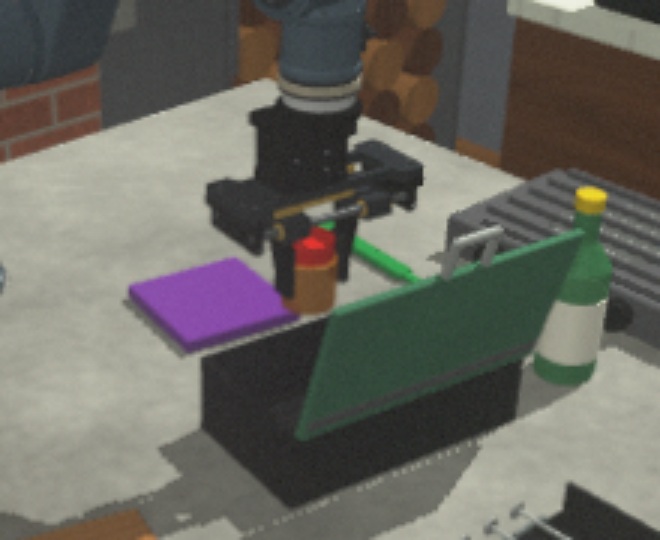

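The jar is held upright above the box at (317,265) in the crop, its cap top at z≈0.225 as expected, and the lid stays open.

>>> {"method": "play_rows", "body": {
  "motion": [
    [[-0.004, -0.012, 0, 0, 0, 0], [-0.011, -0.036, 0, 0, 0, 0], [-0.021, -0.067, 0, 0, 0, 0], [-0.031, -0.1, 0, 0, 0, 0], [-0.041, -0.13, 0, 0, 0, 0], [-0.052, -0.165, 0, 0, 0, 0], [-0.063, -0.2, 0, 0, 0, 0], [-0.073, -0.232, 0, 0, 0, 0]]
  ]
}}

```text
time_s: 10.4
position: [0.5712, -0.1117, 0.1894]
tcp_rot: [[-0.988, 0.151, -0.004], [0.151, 0.988, 0.001], [0.004, 0.0, -1.0]]
force: [0.5, 0.4, -1.9]
opening: 0.595
grasp_force: 30.0
```

>>> {"method": "play_rows", "body": {
  "motion": [
    [[-0.008, -0.025, 0, 0, 0, 0], [-0.013, -0.042, 0, 0, 0, 0], [-0.017, -0.055, 0.005, 0, 0, 0], [-0.019, -0.06, 0.015, 0, 0, 0], [-0.019, -0.06, 0.03, 0, 0, 0], [-0.019, -0.06, 0.045, 0, 0, 0], [-0.019, -0.06, 0.06, 0, 0, 0], [-0.019, -0.06, 0.06, 0, 0, 0]]
  ]
}}

```text
time_s: 11.07
position: [0.5788, -0.1689, 0.1268]
tcp_rot: [[-0.989, 0.15, -0.009], [0.15, 0.989, 0.005], [0.01, 0.003, -1.0]]
force: [-1.2, 0.7, -1.5]
opening: 0.59
grasp_force: 30.0
```

Run:
```python
from h import *
s=bot.read_state(); print(s['grasp_force'],s['force'],delta([.583,-.171,.0545],down(A+np.pi/2)))
```

```text
29.999189735390246 [-1.23543453  0.7122622  -1.49900861] [-0.0051, -0.0017, 0.0722, 0.2, -0.55, -0.25]
```

>>> {"method": "play_rows", "body": {
  "motion": [
    [[-0.002, 0, 0.012, 0, 0, 0], [-0.004, 0, 0.027, 0, 0, 0], [-0.004, 0, 0.042, 0, 0, 0], [-0.004, 0, 0.054, 0, 0, 0], [-0.004, 0, 0.062, 0, 0, 0], [-0.004, 0, 0.066, 0, 0, 0], [-0.004, 0, 0.066, 0, 0, 0], [-0.004, 0, 0.066, 0, 0, 0]]
  ]
}}

```text
time_s: 11.73
position: [0.5864, -0.1718, 0.0657]
tcp_rot: [[-0.989, 0.15, 0.0], [0.15, 0.989, -0.0], [-0.0, -0.0, -1.0]]
force: [-0.1, 0.1, -1.9]
opening: 0.59
grasp_force: 30.0
```

>>> {"method": "play_rows", "body": {
  "motion": [
    [[0, 0, 0.002, 0, 0, 0], [0, 0, 0.002, 0, 0, 0], [0, 0, 0.002, 0, 0, 0]]
  ]
}}

```text
time_s: 11.98
position: [0.5865, -0.1719, 0.0641]
tcp_rot: [[-0.989, 0.151, 0.001], [0.151, 0.989, -0.0], [-0.001, -0.0, -1.0]]
force: [0.7, -0.4, -2.1]
opening: 0.588
grasp_force: 30.0
```

>>> {"method": "play_rows", "body": {
  "motion": [
    [[0, 0, 0.003, 0, 0, 0], [0, 0, 0.006, 0, 0, 0], [0, 0, 0.007, 0, 0, 0], [0, 0, 0.007, 0, 0, 0]]
  ]
}}

```text
time_s: 12.32
position: [0.5858, -0.1717, 0.0561]
tcp_rot: [[-0.989, 0.151, -0.001], [0.151, 0.989, 0.0], [0.001, 0.0, -1.0]]
force: [-0.3, -0.6, -2.0]
opening: 0.591
grasp_force: 30.0
```

>>> {"method": "play_rows", "body": {
  "motion": [
    [[0, 0, 0.001, 0, 0, 0], [0, 0, 0.001, 0, 0, 0], [0, 0, 0.001, 0, 0, 0]]
  ]
}}

```text
time_s: 12.57
position: [0.5862, -0.1718, 0.0557]
tcp_rot: [[-0.989, 0.151, -0.0], [0.151, 0.989, -0.0], [0.0, -0.0, -1.0]]
force: [-1.5, -0.6, -0.3]
opening: 0.589
grasp_force: 30.0
```

>>> {"method": "play_rows", "body": {
  "motion": [
    [[0, 0, 0.001, 0, 0, 0], [0, 0, 0.001, 0, 0, 0], [0, 0, 0.001, 0, 0, 0]]
  ]
}}

```text
time_s: 12.82
position: [0.5862, -0.1718, 0.0556]
tcp_rot: [[-0.989, 0.15, 0.0], [0.15, 0.989, -0.0], [-0.0, -0.0, -1.0]]
force: [-2.0, 0.2, 5.4]
opening: 0.588
grasp_force: 30.0
```

Firm contact: the force along z rose to +5.4 N. I'll release and back straight up.

>>> {"method": "play_rows", "body": {
  "motion": [
    [[0, 0, -0.001, 0, 0, 0], [0, 0, -0.001, 0, 0, 0], [0, 0, -0.001, 0, 0, 0], [0, 0, -0.001, 0, 0, 0], [0, 0, -0.001, 0, 0, 0]]
  ],
  "fingers": 0.076
}}

```text
time_s: 13.23
position: [0.5862, -0.1718, 0.0554]
tcp_rot: [[-0.989, 0.151, 0.0], [0.151, 0.989, 0.0], [-0.0, 0.0, -1.0]]
force: [-0.6, -0.7, -1.1]
opening: 0.844
grasp_force: 0.0
```

>>> {"method": "play_rows", "body": {
  "motion": [
    [[0, 0, -0.01, 0, 0, 0], [0, 0, -0.03, 0, 0, 0], [0, 0, -0.06, 0, 0, 0], [0, 0, -0.09, 0, 0, 0], [0, 0, -0.12, 0, 0, 0], [0, 0, -0.16, 0, 0, 0], [0, 0, -0.2, 0, 0, 0], [0, 0, -0.2, 0, 0, 0]]
  ]
}}

```text
time_s: 13.9
position: [0.5906, -0.1738, 0.2653]
tcp_rot: [[-0.989, 0.15, 0.016], [0.15, 0.989, -0.008], [-0.017, -0.006, -1.0]]
force: [1.8, -0.8, 1.4]
opening: 0.873
grasp_force: 0.0
```

Run:
```python
from h import *
c=cap('scene'); t=cap('top'); s=bot.read_state(); print(s['position'],s['force'],s['grasp_force'])
for n,cc in (('scene',c),('top',t)):
  for d in finder.recognise(n,'jar')[:2]: print(n,d,proj(cc,d['at']))
for n in ('scene','top'):
  for d in finder.recognise(n,'tin')[:2]: print(n,'tin',d)
im=np.hstack([cv2.resize(t['frame'][110:230,190:420],(400,209)),cv2.resize(c['frame'][120:320,220:480],(400,308))[:209]]) if 0 else c['frame'][110:330,220:480]
cv2.imwrite('pics/fin.png',cv2.resize(im[:,:,::-1],(650,550)))
```

```text
[ 0.58714362 -0.17219523  0.25856914] [ 0.390629    0.0157377  -1.19008302] 0.0
scene {'at': [0.5947, -0.1767, 0.067], 'confidence': 0.56} [[288.85116453 261.77676986]]
scene {'at': [0.6378, 0.4163, 0.0866], 'confidence': 0.5} [[451.2966154  183.73334108]]
top {'at': [0.3431, -0.4652, 0.0125], 'confidence': 0.34} [[471.00183227 234.24008241]]
scene tin {'at': [0.6633, 0.1596, 0.1733], 'confidence': 0.19}
top tin {'at': [0.5481, 0.2474, 0.0652], 'confidence': 0.7}
```

View pics/fin.png

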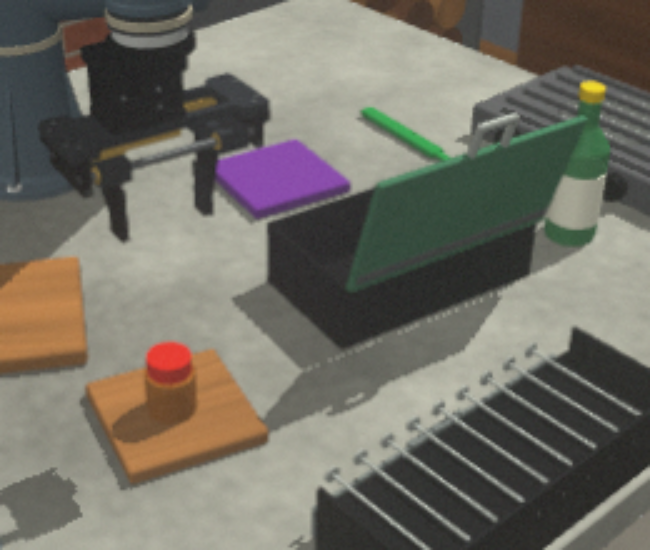

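The jar stands upright near the middle of the small wooden board (170,385). The lid is open, the tin is still in the box, and the gripper is clear.

```bash
python3 -c "
from rig import bot; print(bot.hand_in())"
```

```text
the job is handed in; nothing more can be done
None
```

I opened the lid, which rests past its balance point, and set the amber jar upright near the middle of the small wooden board. The tin is still in the box, and the job is handed in; the interface gave no verdict.

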